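# Open the sprung glaze chest by its pop-out T-handle

## Robot

A 6-joint arm with a two-finger parallel gripper is mounted at the origin on the work surface. World frame = base frame: x ahead of the robot, y to its left, z up, the work surface at z = 0. Lengths are in m, angles in degrees, forces in N, time in s.
With the tool pointing down it reaches from about 0.4 to 0.825 m from the base axis. Payload 7 kg.
Tool frame: the origin (TCP) lies at the very end of the fingers, on their centre line; the grasp point (between the pads) lies 19 mm behind it; z points along the fingers, y is the line along which they close (so a half turn about z gives the same grasp; the last joint's range is limited). The gripper opens to 88 mm and grips with 3 to 60 N. Pads are 19 mm wide; open, the fingers measure 130 mm over their backs; the gripper's body (78 mm by 193 mm) begins 47 mm behind the grasp point.
Start: joints at [82.626, 20.546, 0.682, 0, -70.136, -16.507], TCP at [0.273, 0.617, 0.227] pointing down, gripper open.
Joint ranges: [-176.03, 176.03], [-82.01, 121.73], [-58.28, 71.71], [-173.87, 95.51], [-174.79, -0.11], [-173.66, 173.66]. Speed limits (degrees/s): [136.94, 136.94, 172.46, 180, 180, 180].

## Interface

Orientations are given as [roll, pitch, yaw] about the fixed x, y, z axes, in that order (R = Rz(yaw) Ry(pitch) Rx(roll)).
In Python, from plant import ctrl gives the robot as it stands.
- The arm moves only by the tool carry_out, never from a script. Its argument "deltas" is a list that holds one entry, the list of rows, each a list of 5 numbers: the shift along the tool's x, y, z scaled (see below), then the turn about the tool's z scaled (see below), then the opening, from -1 (shut) to 1 (fully open). A call has 1 to 5 rows; each row is the pose to reach, as a shift and turn from the pose commanded when the call began, along the tool's axes at that moment, turning the shorter way round; what a row does not reach only later rows make up. The controller multiplies each number of a shift by 20 cm and each number of a turn by 2 pi rad. A row lasts 1/10 s, in which the tool goes at most 50 mm and 8.59 degrees, less where a joint would pass 70% of its speed; a pose out of reach is approached as far as the arm can. A call with a number of a shift or a turn outside -1 to 1 is refused whole. A call with a gripper value outside its range is refused whole. The fingers move at their own pace and stop on an object; the grip force is fixed at half the most. Time passes only in rows, so rows that repeat a pose let the fingers close. It gives the time, the measured TCP pose, the force, the opening and the grip force at its end, in the units of the state.
- ctrl.get_obs(): the state, without advancing time (a new reading comes with each control period).
- ctrl.snapshot(name): name is "scene" or "top" or "wrist"; returns a dict with "color" (384x512x3 uint8, red, green, blue), "camera_matrix" (3x3 intrinsics, pixels), "R" (3x3) and "t" (3): a world point X has camera coordinates R X + t. Camera axes: x right, y down, z forward; pixel columns grow to the right and rows downward; lengths in m; the calibration is good to about 2 mm. The wrist camera is an equidistant fisheye: a pixel r from the principal point sees the ray r / f radians off the axis. A picture is of the moment at which its call begins. There is no depth.
- ctrl.close_job(): hands the job in; it is judged then, once.
Trained networks look in a picture, given as the dict that the camera call returned (one of the last four; its "shot" number tells which), for a name from the list of things; names that differ only in an ending like _2 or _b are one class to them, and where a whole thing is asked for, a point or a joint stands for the part that bears it (a point fixed in the world has none). Each returns a list of dicts, best first, with "p" (0 to 1); they miss things now and then, are a little off and sometimes report something else, mostly with a low value. They report only what shows in the picture. A call takes as long as a camera call.
- ctrl.search_frame(picture, name): "centre" ([column, row] in pixels, amid what is visible of it).
- ctrl.silhouettes(picture, name): "mask" (384x512 bool, what is visible of it) and "centre" ([column, row] in pixels, amid what is visible of it).
- ctrl.spot_point(picture, name): "centre" ([column, row] in pixels: a listed point, or the origin of a listed thing).
The state is a dict: "clock": time; "joint_pos": joint angles; "qvel": joint speeds; "tau": joint torques, N m; "tool_pos": TCP position; "orientation": TCP orientation; "force": force on the tool from outside, world axes, zero at the start; "moment": the same for the moment, N m; "opening": finger opening in m; "gripper_force": force on a finger pad.
Only numpy, scipy, OpenCV 4.12 (cv2) and the standard library are available. Lean on these libraries where they do the work, as an engineer would, in place of code of your own. Each camera call takes 0.05 s, during which the arm holds its last target. There are 200 camera calls.

## Task

Open the steel glaze chest: gently press the red release button so that the T-handle pops out of its slot, then turn the handle anticlockwise (seen from above) until you feel it meet the trip lever inside, and push on against that resistance just until the lid springs open; never force the handle hard. Let go of everything, with the lid standing open, and leave the brush jar, bowl and mug where they stand.

Things in the scene. Friction and masses are not known exactly. Their poses are not given: they have to be found in the camera images.
- chest: Fixed blue-grey chest 340 mm deep (x) x 260 wide (y), top 162 mm above the table. Origin: centre of its underside; -x side is the front (to the robot), z up. The front 140 mm of its top is a fixed deck with a black latch plate, 64 mm (x) x 174 (y), top 164 mm above the table. The handle's axis stands 105 mm in front of the origin; the red button 70 mm to the axis's -y side. Lid behind it.
- lid (a joint): Lid angle, rad: 0 shut; hinged at the chest's far edge, a damped gas strut raises it by itself to about 0.45 to 0.6 in some 2 s once the latch lets go. It stays 75 mm clear of the handle's axis.
- lid_front (a point): Middle of the lid's front upper edge, 79 mm behind the handle's axis; 162 mm above the table while shut.
- button: The red release button's moving cap, 20 mm across, in the latch plate, 70 mm from the handle's axis. Spring-loaded, travel 6 mm straight down, takes about 3 N; the handle is let go at about 3 mm. Breaks if pressed with more than 20 N.
- button_top (a point): Centre of the button's top face, 7 mm above the latch plate at rest.
- handle_pop (a joint): How far the handle has popped out, m: 0 flush in its slot, 0.022 fully out. A spring of about 5 N throws it out when the button releases it, and it stays out.
- handle_turn (a joint): Handle angle, rad: 0 with its bar along the slot (chest's y), grows anticlockwise from above. Locked while in its slot. Then turns at 0.1 N m and stays where left, until it meets the trip lever between 0.75 and 1.4 rad, different each time, not to be seen. The lever is a stiff spring, 8 N m per rad: at 0.4 N m (0.05 rad on) it lets the lid go, at 1.2 N m (0.15 rad on) it breaks.
- handle_grip (a point): Centre of the T-handle's round aluminium bar, 84 mm long, 16 thick; y along the bar, z up the turning axis. Flush: bar's top level with the latch plate, no room for fingers beside it. Popped out: bar's centre 14 mm and its underside 6 mm above the latch plate (centre 178 mm above the table). A 14 mm stem holds it at its middle.
- brush_jar: Loose white jar with brushes, 72 mm wide, 105 mm high, 200 mm with its brushes; beside the chest, origin centre of its underside. Leave it alone.
- bowl: Loose ochre clay bowl, 124 mm wide, 55 mm high, beside the chest, origin centre of its underside. Leave it alone.
- mug: Loose blue mug, 72 mm wide, 85 mm high with a handle at its +y side, beside the chest, origin centre of its underside. Leave it alone.

How it is judged:
By the outcome, as a careful person would: the job done as asked, in the order asked, and still so for the second after the job is handed in, with the robot touching nothing.
It also fails if it takes over 67 s, if anything falls off the work surface, if the arm or the gripper's body presses on something with over 40 N, if the wrist force passes 120 N, or if a joint passes its speed limit or range.

## Working session

There is one attempt and no reset: what is moved stays moved. The work goes in short steps, Python scripts to look and compute and a tool call to move; the robot and the scene stay as the last step left them, time stands still between calls to the robot, and variables do not carry over. Pictures are saved under pics/ and viewed, at most 10 in all, crops included, and the job is handed in when it is done.

Besides the shell and the picture viewer there is one more tool, called after "Emit:" as name(argument=value, ...) on one line, values as JSON. carry_out: Moves the arm, as the interface text tells. Its arguments: {"type":"object","properties":{"deltas":{"type":"array"}},"required":["deltas"]}

```bash
mkdir -p pics
cat > h.py <<'E'
import numpy as np, cv2
from plant import ctrl
def px2z(s,c,z):
    K=np.array(s["camera_matrix"]);R=np.array(s["R"]);t=np.array(s["t"])
    d=R.T@np.linalg.solve(K,[c[0],c[1],1.]);o=-R.T@t
    return o+d*(z-o[2])/d[2]
def save(s,n): cv2.imwrite("pics/"+n,cv2.cvtColor(s["color"],cv2.COLOR_RGB2BGR))
E
python3 - <<'E'
from h import *
o=ctrl.get_obs();print(o)
for n in("top","scene"):
    s=ctrl.snapshot(n);save(s,n+"1.png")
    for k,z in(("button_top",.171),("handle_grip",.156),("lid_front",.162),("chest",0),("brush_jar",0),("bowl",0),("mug",0)):
        for r in ctrl.spot_point(s,k)[:2]: print(n,k,r["p"],np.round(r["centre"],1),np.round(px2z(s,r["centre"],z),4))
E
```

```text
{'clock': 0.0, 'joint_pos': array([ 8.26261975e+01,  2.05917910e+01,  6.33689753e-01, -1.92312532e-02,
       -7.01365403e+01, -1.65069898e+01]), 'qvel': array([-0.05771492, -0.01996371,  0.00019662, -0.02900663,  0.01098656,
        0.00830886]), 'tau': array([ 1.20999443e-04, -5.82718849e+01,  2.93053758e+01,  6.99712381e+00,
        7.01902361e-03, -1.49023922e-04]), 'tool_pos': array([0.27309408, 0.61674923, 0.22562084]), 'orientation': array([ 1.79904122e+02, -9.55975802e-03, -2.38873336e+01]), 'force': array([-0.71403733, -0.07895738, -0.56978541]), 'moment': array([-0.00642699,  0.01039603,  0.06303237]), 'gripper_force': 0.0, 'opening': 0.08743329768927383}
top button_top 0.69 [399.5 213.6] [ 0.5297 -0.3069  0.171 ]
top button_top 0.51 [349.1 237.4] [ 0.4692 -0.1792  0.171 ]
top handle_grip 0.7 [319.4 236.2] [ 0.4732 -0.1068  0.156 ]
top lid_front 0.88 [319.8 204.7] [ 0.5529 -0.1083  0.162 ]
top chest 0.66 [313.3 200.1] [ 0.5918 -0.1063  0.    ]
top brush_jar 0.72 [235.  222.8] [0.5247 0.1192 0.    ]
top bowl 0.91 [397.6 266.9] [ 0.4022 -0.3409  0.    ]
top mug 0.95 [400.  213.2] [ 0.5546 -0.3541  0.    ]
scene button_top 0.57 [178.7 223.2] [ 0.4751 -0.1705  0.171 ]
scene handle_grip 0.6 [194.1 211. ] [ 0.4778 -0.1046  0.156 ]
scene handle_grip 0.15 [120.2 326.1] [ 0.5011 -0.4303  0.156 ]
scene lid_front 0.86 [223.2 215.6] [ 0.5504 -0.1026  0.162 ]
scene bowl 0.7 [120.8 324.4] [ 0.4077 -0.3397  0.    ]
scene bowl 0.5 [181.3 349.6] [ 0.5582 -0.348   0.    ]
scene mug 0.93 [179.9 350.4] [ 0.5564 -0.3506  0.    ]
```

View pics/top1.png

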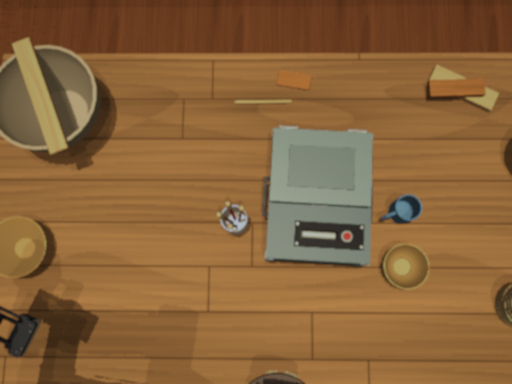

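View pics/scene1.png

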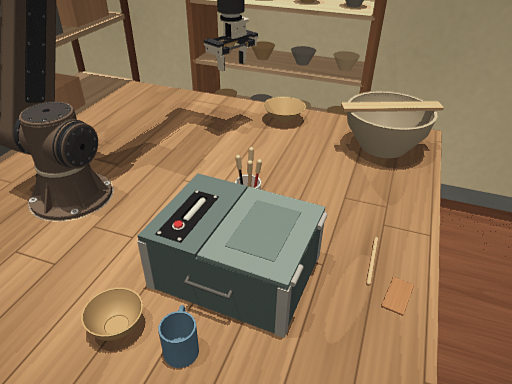

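The top view shows the chest's latch plate at about (330,236), with the button at (347,237) and the handle bar at (319,235). In the scene view the jar is left of the chest and the mug and bowl are right of it. The two views agree on the axis at about (0.475,-0.106) and the button at about (0.472,-0.175), with a chest yaw of about -2.5°. I'll raise the tool and travel there with the fingers shut.

```bash
cat >> h.py <<'E'
from scipy.spatial.transform import Rotation as Ro
def go(x,y,z,yaw,quiet=0):
    o=ctrl.get_obs();R=Ro.from_euler("xyz",o["orientation"],degrees=True).as_matrix()
    d=R.T@(np.array([x,y,z])-o["tool_pos"])/.2
    t=-((yaw-o["orientation"][2]+180)%360-180)/360
    print("delta",np.round(d,3),"turn",round(t,4))
    return d,t
E
python3 - <<'E'
from h import *
go(.31,.46,.31,-45);
# plan further: assuming first pose reached
def rel(p0,yaw0,p1,yaw1):
    R=Ro.from_euler("xyz",[180,0,yaw0],degrees=True).as_matrix()
    print(np.round(R.T@(np.subtract(p1,p0))/.2,3),-(yaw1-yaw0)/360)
rel([.31,.46,.31],-45,[.38,.25,.31],-75)
rel([.38,.25,.31],-75,[.43,.02,.31],-92.5)
rel([.43,.02,.31],-92.5,[.472,-.175,.28],-92.5)
E
```

```text
delta [ 0.486  0.644 -0.417] turn 0.0587
[0.99  0.495 0.   ] 0.08333333333333333
[1.176 0.056 0.   ] 0.04861111111111111
[ 0.965 -0.252  0.15 ] -0.0
```

Emit:
carry_out(deltas=[[[0.49,0.64,-0.42,0.059,-1],[0.49,0.64,-0.42,0.059,-1],[0.49,0.64,-0.42,0.059,-1],[0.49,0.64,-0.42,0.059,-1],[0.49,0.64,-0.42,0.059,-1]]])

```text
clock: 1.3
tool_pos: [0.3122, 0.4585, 0.3145]
orientation: [-179.7, 0.1, -45.2]
force: [-0.1, 0.5, 1.1]
opening: 0.0529
gripper_force: 0.0
```

Emit:
carry_out(deltas=[[[0.99,0.495,0,0.083,-1],[0.99,0.495,0,0.083,-1],[0.99,0.495,0,0.083,-1],[0.99,0.495,0,0.083,-1],[0.99,0.495,0,0.083,-1]]])

```text
clock: 1.8
tool_pos: [0.3809, 0.2475, 0.3107]
orientation: [-180.0, 0.0, -75.2]
force: [0.2, -0.2, -0.1]
opening: 0.0128
gripper_force: 0.0
```

Emit:
carry_out(deltas=[[[1,0.056,0,0.049,-1],[1,0.056,0,0.049,-1],[1,0.056,0,0.049,-1],[1,0.056,0,0.049,-1],[1,0.056,0,0.049,-1]]])

```text
clock: 2.3
tool_pos: [0.4219, 0.0498, 0.3105]
orientation: [180.0, -0.0, -93.0]
force: [0.3, 0.6, -0.5]
opening: 0.0003
gripper_force: 0.0
```

Run:
```python
from h import *
o=ctrl.get_obs();print(o["clock"],o["tool_pos"],o["orientation"],o["force"],o["moment"],o["joint_pos"])
go(.472,-.175,.26,-92.5)
```

```text
2.3 [0.42189271 0.04977578 0.31048457] [ 1.79994481e+02 -3.60521287e-02 -9.29781347e+01] [ 0.2852271   0.58582413 -0.46304994] [ 0.12884738 -0.10719769  0.01810712] [ 3.35934637e+01 -6.85495851e+00 -2.02831050e+01  2.63838221e-02
 -7.65977684e+01 -3.65777214e+01]
delta [ 1.109 -0.309  0.253] turn -0.0013
```

Emit:
carry_out(deltas=[[[1,-0.3,0.15,0,-1],[1,-0.3,0.15,0,-1],[1,-0.3,0.15,0,-1],[1,-0.3,0.15,0,-1],[1,-0.3,0.15,0,-1]]])

```text
clock: 2.8
tool_pos: [0.4726, -0.1514, 0.2788]
orientation: [179.8, -0.0, -92.8]
force: [-0.6, -0.4, -0.1]
opening: 0.0002
gripper_force: 0.0
```

Run:
```python
from h import *
o=ctrl.get_obs();print(o["tool_pos"])
s=ctrl.snapshot("wrist");save(s,"w1.png")
K=np.array(s["camera_matrix"]);R=np.array(s["R"]);t=np.array(s["t"])
def fz(c,z):
    v=(np.array(c)-K[:2,2])/K[0,0];th=np.hypot(*v);d=np.r_[v/th*np.sin(th),np.cos(th)] if th else [0,0,1]
    w=R.T@d;c0=-R.T@t;return c0+w*(z-c0[2])/w[2]
for k,z in(("button_top",.171),("handle_grip",.156),("lid_front",.162)):
    for r in ctrl.spot_point(s,k)[:2]: print(k,r["p"],np.round(r["centre"],1),np.round(fz(r["centre"],z),4))
```

```text
[ 0.4726123  -0.15144294  0.27877779]
button_top 0.54 [251.1 162.1] [ 0.4764 -0.1726  0.171 ]
handle_grip 0.69 [253.3 226.6] [ 0.4781 -0.1017  0.156 ]
lid_front 0.75 [175.6 229.2] [ 0.5591 -0.1043  0.162 ]
```

View pics/w1.png

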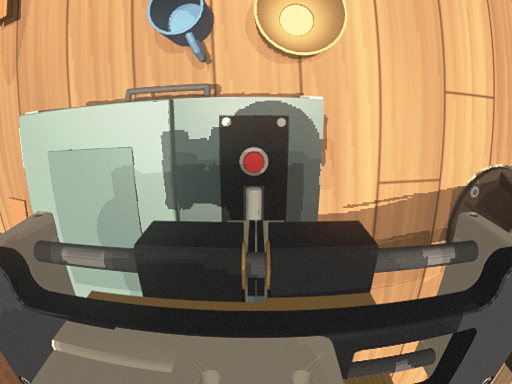

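The wrist view shows the red button at (254,161) and the slot with its bar just below it, with the top of the bar at about (254,205). The button is at about (0.474,-0.173), as measured earlier. Next I'll descend above it.

Run:
```python
from h import *
go(.474,-.173,.182,-92.3)
```

```text
delta [ 0.126 -0.014  0.491] turn -0.001
```

Emit:
carry_out(deltas=[[[0.12,-0.012,0.15,0,-1],[0.12,-0.012,0.3,0,-1],[0.12,-0.012,0.4,0,-1],[0.12,-0.012,0.49,0,-1],[0.12,-0.012,0.49,0,-1]]])

```text
clock: 3.5
tool_pos: [0.4724, -0.1706, 0.1808]
orientation: [179.8, 0.0, -92.5]
force: [-0.1, 0.1, 1.1]
opening: 0.0007
gripper_force: 0.0
```

Emit:
carry_out(deltas=[[[0,0,0.02,0,-1],[0,0,0.04,0,-1],[0,0,0.05,0,-1],[0,0,0.05,0,-1]]])

```text
clock: 3.9
tool_pos: [0.4737, -0.1723, 0.1728]
orientation: [-180.0, 0.0, -92.6]
force: [-0.1, 0.5, -0.1]
opening: 0.0006
gripper_force: 0.0
```

Emit:
carry_out(deltas=[[[0,0,0.01,0,-1],[0,0,0.015,0,-1],[0,0,0.015,0,-1]]])

```text
clock: 4.2
tool_pos: [0.4739, -0.1725, 0.1699]
orientation: [-179.9, -0.0, -92.6]
force: [-0.1, 0.4, 2.2]
opening: 0.0007
gripper_force: 1.4
```

Emit:
carry_out(deltas=[[[0,0,0.005,0,-1],[0,0,0.01,0,-1],[0,0,0.01,0,-1]]])

```text
clock: 4.5
tool_pos: [0.4739, -0.1724, 0.1676]
orientation: [-180.0, -0.0, -92.6]
force: [0.8, 0.1, 2.6]
opening: 0.0003
gripper_force: 1.2
```

Run:
```python
from h import *
s=ctrl.snapshot("scene");cv2.imwrite("pics/s2.png",cv2.resize(cv2.cvtColor(s["color"][160:260,130:280],cv2.COLOR_RGB2BGR),None,fx=4,fy=4))
```

```text
(no output)
```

View pics/s2.png

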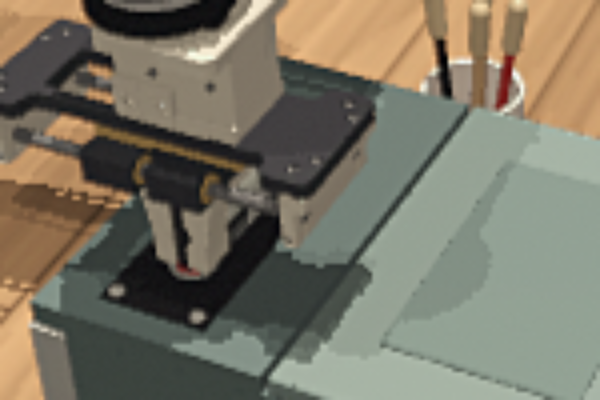

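The fingers are centred on the button at (185,268), but the bar is hidden behind them. I'll press slightly further and then lift.

Emit:
carry_out(deltas=[[[0,0,0.005,0,-1],[0,0,0.008,0,-1],[0,0,0.008,0,-1]]])

```text
clock: 4.85
tool_pos: [0.4739, -0.1724, 0.166]
orientation: [-180.0, -0.0, -92.6]
force: [2.2, -0.3, 2.8]
opening: 0.0003
gripper_force: 1.5
```

Emit:
carry_out(deltas=[[[0,0,-0.1,0,-1],[0,0,-0.3,0,-1],[0,0,-0.45,0,1],[0,0,-0.45,0,1],[0,0,-0.45,0,1]]])

```text
clock: 5.35
tool_pos: [0.473, -0.1722, 0.2558]
orientation: [180.0, 0.0, -92.7]
force: [-0.3, 1.1, -1.9]
opening: 0.0194
gripper_force: 0.0
```

```bash
cat >> h.py <<'E'
def fz(s,c,z):
    K=np.array(s["camera_matrix"]);R=np.array(s["R"]);t=np.array(s["t"])
    v=(np.array(c)-K[:2,2])/K[0,0];th=np.hypot(*v);d=np.r_[v/th*np.sin(th),np.cos(th)]
    w=R.T@d;c0=-R.T@t;return c0+w*(z-c0[2])/w[2]
E
python3 - <<'E'
from h import *
o=ctrl.get_obs();print(o["tool_pos"])
s=ctrl.snapshot("scene");cv2.imwrite("pics/s3.png",cv2.resize(cv2.cvtColor(s["color"][160:260,130:280],cv2.COLOR_RGB2BGR),None,fx=4,fy=4))
for r in ctrl.spot_point(s,"handle_grip")[:2]: print(r["p"],r["centre"],px2z(s,r["centre"],.178))
s=ctrl.snapshot("wrist")
for r in ctrl.spot_point(s,"handle_grip")[:2]: print(r["p"],r["centre"],fz(s,r["centre"],.178))
s=ctrl.snapshot("top")
for r in ctrl.spot_point(s,"handle_grip")[:2]: print(r["p"],r["centre"],px2z(s,r["centre"],.178))
E
```

```text
[ 0.47300308 -0.17222698  0.25576473]
0.7 [197.3, 199.3] [ 0.47917501 -0.08723874  0.178     ]
0.62 [251.9, 267.2] [ 0.47990718 -0.1016242   0.178     ]
```

View pics/s3.png

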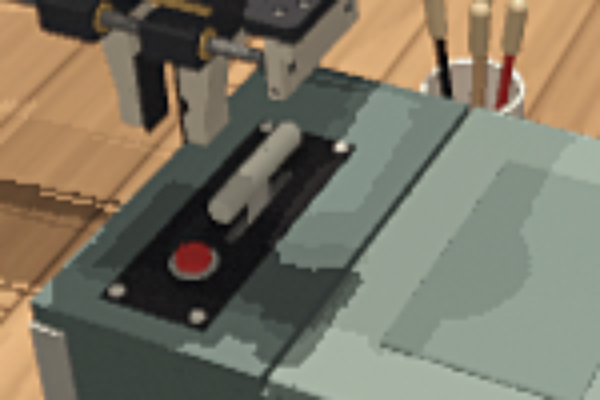

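The handle has popped out: its bar ends show at about (220,212) and (290,130) in the crop, and its stem is visible. I'll move above the axis with the gripper open.

Run:
```python
from h import *
go(.477,-.1025,.205,-92.3)
s=ctrl.snapshot("scene");print(px2z(s,(194,203),.178))
```

```text
delta [-0.35  -0.004  0.25 ] turn -0.001
[ 0.47834784 -0.10244748  0.178     ]
```

Emit:
carry_out(deltas=[[[-0.15,-0.003,0,0,1],[-0.35,-0.008,0,0,1],[-0.35,-0.008,0,0,1],[-0.35,-0.008,0,0,1],[-0.35,-0.008,0,0,1]]])

```text
clock: 6.2
tool_pos: [0.4783, -0.1028, 0.2558]
orientation: [180.0, -0.0, -92.6]
force: [-0.6, 0.3, 0.2]
opening: 0.0852
gripper_force: 0.0
```

Run:
```python
from h import *
o=ctrl.get_obs();print(o["tool_pos"],o["opening"])
s=ctrl.snapshot("wrist");save(s,"w2.png")
for r in ctrl.spot_point(s,"handle_grip")[:2]: print(r["p"],r["centre"],fz(s,r["centre"],.178))
go(.478,-.1025,.168,-92.3)
```

```text
[ 0.4783072  -0.10284294  0.25578709] 0.08518032911014888
0.65 [256.6, 195.4] [ 0.47844537 -0.10145408  0.178     ]
delta [-0.004  0.001  0.439] turn -0.0011
```

View pics/w2.png

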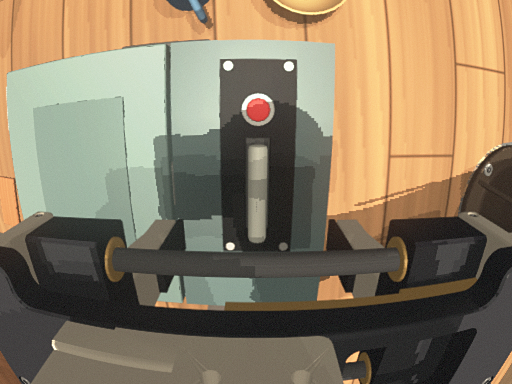

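The bar, centred at (257,194), lies midway between the open fingers. I'll descend and close.

Emit:
carry_out(deltas=[[[-0.005,0,0.15,0,1],[-0.005,0,0.3,0,1],[-0.005,0,0.4,0,1],[-0.005,0,0.435,0,1],[-0.005,0,0.435,0,1]]])

```text
clock: 6.8
tool_pos: [0.478, -0.1023, 0.1683]
orientation: [179.9, -0.0, -92.7]
force: [-0.6, 0.2, 1.2]
opening: 0.0875
gripper_force: 0.0
```

Emit:
carry_out(deltas=[[[0,0,0,0,-0.5],[0,0,0,0,-0.5],[0,0,0,0,-0.5],[0,0,0,0,-0.5],[0,0,0,0,-0.5]]])

```text
clock: 7.3
tool_pos: [0.4786, -0.1015, 0.1693]
orientation: [-180.0, 0.0, -92.6]
force: [-0.3, 0.3, 0.5]
opening: 0.0532
gripper_force: 0.0
```

Emit:
carry_out(deltas=[[[0,0,0,0,-1],[0,0,0,0,-1],[0,0,0,0,-1],[0,0,0,0,-1],[0,0,0,0,-1]]])

```text
clock: 7.8
tool_pos: [0.4773, -0.1016, 0.1687]
orientation: [179.9, -0.0, -92.7]
force: [-2.7, 1.8, 6.4]
opening: 0.0151
gripper_force: 30.0
```

Run:
```python
from h import *
o=ctrl.get_obs();print({k:np.round(o[k],3) for k in("tool_pos","orientation","force","moment","opening","gripper_force","joint_pos")})
```

```text
{'tool_pos': array([ 0.477, -0.102,  0.169]), 'orientation': array([ 1.79862e+02, -2.00000e-03, -9.26600e+01]), 'force': array([-2.704,  1.787,  6.429]), 'moment': array([ 0.788,  1.059, -0.094]), 'opening': np.float64(0.015), 'gripper_force': np.float64(30.014), 'joint_pos': array([ 1.1106e+01,  5.6930e+00, -2.7025e+01, -3.7000e-02, -5.7417e+01,
       -1.3746e+01])}
```

Emit:
carry_out(deltas=[[[0,0,0,-0.01,-1],[0,0,0,-0.02,-1],[0,0,0,-0.03,-1],[0,0,0,-0.04,-1],[0,0,0,-0.05,-1]]])

```text
clock: 8.3
tool_pos: [0.477, -0.1016, 0.1688]
orientation: [179.9, 0.0, -74.5]
force: [-5.0, 1.6, 5.3]
opening: 0.0155
gripper_force: 30.0
```

```bash
cat > st.py <<'E'
from h import *
o=ctrl.get_obs();print({k:np.round(o[k],3).tolist() for k in("clock","tool_pos","orientation","force","moment","opening","gripper_force")})
E
python3 st.py
```

```text
{'clock': 8.3, 'tool_pos': [0.477, -0.102, 0.169], 'orientation': [179.859, 0.041, -74.521], 'force': [-4.972, 1.631, 5.282], 'moment': [0.621, 1.969, -0.093], 'opening': 0.015, 'gripper_force': 30.044}
```

Emit:
carry_out(deltas=[[[0,0,0,-0.011,-1],[0,0,0,-0.022,-1],[0,0,0,-0.033,-1],[0,0,0,-0.044,-1],[0,0,0,-0.055,-1]]])

```text
clock: 8.8
tool_pos: [0.4768, -0.1017, 0.1688]
orientation: [179.9, 0.1, -54.7]
force: [-6.7, 1.0, 5.6]
opening: 0.0153
gripper_force: 30.0
```

```bash
python3 st.py
```

```text
{'clock': 8.8, 'tool_pos': [0.477, -0.102, 0.169], 'orientation': [179.851, 0.096, -54.709], 'force': [-6.728, 0.985, 5.591], 'moment': [0.424, 2.324, -0.133], 'opening': 0.015, 'gripper_force': 30.046}
```

```bash
cat > st.py <<'E'
from h import *
o=ctrl.get_obs();print({k:np.round(o[k],3).tolist() for k in("clock","orientation","force","moment","opening")},"turned",o["orientation"][2]+92.6)
s=ctrl.snapshot("scene")
for r in ctrl.spot_point(s,"lid_front")[:1]: print("lid",round(r["p"],2),np.round(r["centre"],1))
E
python3 st.py
```

```text
{'clock': 8.8, 'orientation': [179.851, 0.096, -54.709], 'force': [-6.728, 0.985, 5.591], 'moment': [0.424, 2.324, -0.133], 'opening': 0.015} turned 37.89083679062928
lid 0.93 [222.8 219.9]
```

Emit:
carry_out(deltas=[[[0,0,0,-0.003,-1],[0,0,0,-0.006,-1],[0,0,0,-0.009,-1],[0,0,0,-0.009,-1]]])

```text
clock: 9.3
tool_pos: [0.4767, -0.1018, 0.1688]
orientation: [179.8, 0.1, -51.6]
force: [-6.5, 0.9, 5.2]
opening: 0.0149
gripper_force: 30.0
```

```bash
python3 st.py
```

```text
{'clock': 9.3, 'orientation': [179.847, 0.105, -51.588], 'force': [-6.473, 0.862, 5.201], 'moment': [0.381, 2.3, -0.07], 'opening': 0.015} turned 41.011780993746044
lid 0.59 [223.2 217.3]
```

Emit:
carry_out(deltas=[[[0,0,0,-0.003,-1],[0,0,0,-0.006,-1],[0,0,0,-0.009,-1],[0,0,0,-0.009,-1]]])

```text
clock: 9.8
tool_pos: [0.4767, -0.1018, 0.1688]
orientation: [179.8, 0.1, -48.3]
force: [-6.2, 0.6, 5.5]
opening: 0.0152
gripper_force: 30.0
```

```bash
python3 st.py
```

```text
{'clock': 9.8, 'orientation': [179.848, 0.114, -48.35], 'force': [-6.24, 0.579, 5.513], 'moment': [0.318, 2.309, -0.126], 'opening': 0.015} turned 44.250150011455844
lid 0.95 [224.1 219.1]
```

Emit:
carry_out(deltas=[[[0,0,0,-0.003,-1],[0,0,0,-0.006,-1],[0,0,0,-0.009,-1],[0,0,0,-0.009,-1]]])

```text
clock: 10.3
tool_pos: [0.4767, -0.1018, 0.1688]
orientation: [179.9, 0.1, -45.2]
force: [-5.9, 0.8, 5.4]
opening: 0.0153
gripper_force: 30.8
```

```bash
python3 st.py
```

```text
{'clock': 10.3, 'orientation': [179.864, 0.127, -45.158], 'force': [-5.936, 0.785, 5.397], 'moment': [0.268, 2.311, -0.51], 'opening': 0.015} turned 47.44202847146868
lid 0.64 [223.7 217.9]
```

The moment has jumped, so the handle has met the lever at about 0.4 N m. I'll hold and check the lid.

Emit:
carry_out(deltas=[[[0,0,0,0,-1],[0,0,0,0,-1],[0,0,0,0,-1],[0,0,0,0,-1]]])

```text
clock: 10.8
tool_pos: [0.4766, -0.1018, 0.1688]
orientation: [179.9, 0.1, -45.2]
force: [-6.0, 1.3, 5.0]
opening: 0.0153
gripper_force: 30.8
```

```bash
python3 st.py
```

```text
{'clock': 10.8, 'orientation': [179.863, 0.127, -45.193], 'force': [-6.02, 1.31, 5.049], 'moment': [0.252, 2.279, -0.544], 'opening': 0.015} turned 47.40665382968928
lid 0.72 [227.  217.6]
```

Lid position is unclear. I'll nudge by 0.7° and look.

Emit:
carry_out(deltas=[[[0,0,0,-0.002,-1],[0,0,0,-0.002,-1],[0,0,0,-0.002,-1]]])

```text
clock: 11.2
tool_pos: [0.4766, -0.1018, 0.1688]
orientation: [179.9, 0.1, -44.5]
force: [-5.8, 0.6, 4.4]
opening: 0.0151
gripper_force: 30.9
```

```bash
python3 st.py
```

```text
{'clock': 11.2, 'orientation': [179.866, 0.128, -44.475], 'force': [-5.847, 0.645, 4.426], 'moment': [0.244, 2.29, -0.561], 'opening': 0.015} turned 48.12453867664966
lid 0.7 [222.4 218.3]
```

Run:
```python
from h import *
s=ctrl.snapshot("scene");w=ctrl.snapshot("wrist")
a=cv2.resize(s["color"][130:330,120:350],None,fx=1.7,fy=1.7);b=cv2.resize(w["color"],(400,300))
im=np.zeros((340,800,3),np.uint8);im[:340,:391]=a[:340,:391];im[:300,400:]=b
cv2.imwrite("pics/s4.png",im[:,:,::-1])
```

```text
(no output)
```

View pics/s4.png

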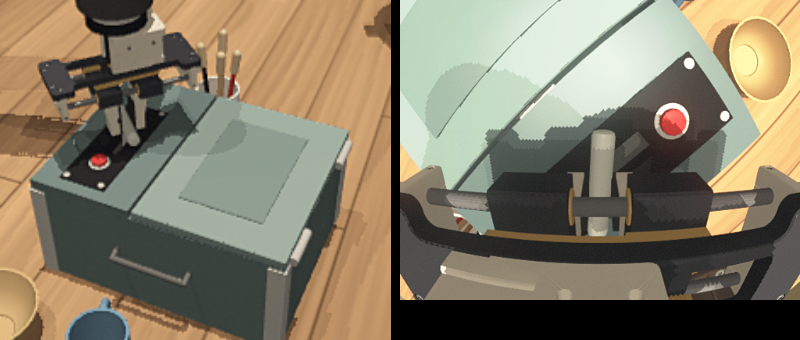

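The lid is still shut and the handle is aligned with the fingers. I'll nudge on.

Emit:
carry_out(deltas=[[[0,0,0,-0.002,-1],[0,0,0,-0.003,-1],[0,0,0,-0.003,-1]]])

```text
clock: 11.7
tool_pos: [0.4767, -0.1018, 0.1688]
orientation: [179.9, 0.1, -43.4]
force: [-7.1, 0.4, 5.9]
opening: 0.0149
gripper_force: 31.2
```

```bash
python3 st.py
```

```text
{'clock': 11.7, 'orientation': [179.872, 0.13, -43.391], 'force': [-7.052, 0.431, 5.862], 'moment': [0.291, 2.271, -0.656], 'opening': 0.015} turned 49.209015410137276
lid 0.74 [225.7 216.8]
```

Emit:
carry_out(deltas=[[[0,0,0,0,-1],[0,0,0,0,-1],[0,0,0,0,-1]]])

```text
clock: 12.1
tool_pos: [0.4766, -0.1018, 0.1688]
orientation: [179.9, 0.1, -43.4]
force: [-5.2, 0.5, 5.4]
opening: 0.0151
gripper_force: 31.2
```

```bash
python3 st.py
python3 - <<'E'
from h import *
s=ctrl.snapshot("scene");b=s["color"]
a=cv2.imread("pics/scene1.png")[:,:,::-1]
d=np.abs(a.astype(int)-b).sum(2)
print("lid right/back edge diff",d[200:300,260:335].mean(),"ref",d[300:380,220:400].mean())
cv2.imwrite("pics/s5.png",cv2.resize(b[150:320,130:350],None,fx=3,fy=3)[:,:,::-1])
E
```

```text
{'clock': 12.1, 'orientation': [179.869, 0.131, -43.404], 'force': [-5.181, 0.49, 5.447], 'moment': [0.225, 2.322, -0.62], 'opening': 0.015} turned 49.19581882084019
lid 0.75 [221.8 219.1]
lid right/back edge diff 28.545066666666667 ref 28.04763888888889
```

Emit:
carry_out(deltas=[[[0,0,0,-0.002,-1],[0,0,0,-0.003,-1],[0,0,0,-0.003,-1],[0,0,0,-0.003,-1]]])

```text
clock: 12.65
tool_pos: [0.4767, -0.1019, 0.1688]
orientation: [179.9, 0.1, -42.3]
force: [-6.1, 0.4, 5.8]
opening: 0.0155
gripper_force: 31.6
```

```bash
python3 st.py
```

```text
{'clock': 12.65, 'orientation': [179.874, 0.133, -42.331], 'force': [-6.12, 0.402, 5.764], 'moment': [0.238, 2.234, -0.657], 'opening': 0.016} turned 50.268835751745094
lid 0.72 [226.  217.3]
```

Run:
```python
from h import *
w=ctrl.snapshot("wrist")["color"];b=ctrl.snapshot("scene")["color"]
im=np.zeros((450,800,3),np.uint8);x=cv2.resize(b[160:310,140:330],(380,300));im[:300,:380]=x
y=cv2.resize(w[150:330,150:360],(420,360));im[:360,380:]=y
cv2.imwrite("pics/s6.png",im[:360,:,::-1])
```

```text
(no output)
```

View pics/s6.png

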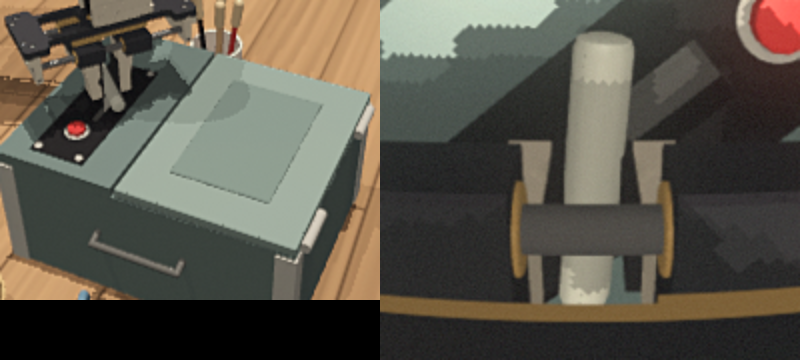

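The lid is still shut, and the bar lags the pads by about 4°. A centre grip passes only about 0.6 N m, so it is slipping. I'll regrip 30 mm out along the bar, on the side away from the lid, for a real lever arm.

Emit:
carry_out(deltas=[[[0,0,0,0,0],[0,0,0,0,0],[0,0,0,0,0],[0,0,0,0,0],[0,0,0,0,0]]])

```text
clock: 13.35
tool_pos: [0.4787, -0.1015, 0.169]
orientation: [-180.0, -0.0, -42.2]
force: [1.0, 0.1, -0.1]
opening: 0.0431
gripper_force: 0.0
```

Emit:
carry_out(deltas=[[[-0.05,-0.004,0,0.005,0],[-0.1,-0.008,0,0.011,0],[-0.15,-0.011,0,0.011,0],[-0.15,-0.011,0,0.011,0],[-0.15,-0.011,0,0.011,0]]])

```text
clock: 13.85
tool_pos: [0.4579, -0.0796, 0.1692]
orientation: [-180.0, -0.0, -46.1]
force: [0.1, 1.0, -0.0]
opening: 0.0437
gripper_force: 0.0
```

```bash
python3 st.py;  python3 - <<'E'
from h import *
w=ctrl.snapshot("wrist")["color"]
cv2.imwrite("pics/w7.png",cv2.resize(w[100:340,120:400],None,fx=2,fy=2)[:,:,::-1])
E
```

```text
{'clock': 13.85, 'orientation': [-179.977, -0.022, -46.105], 'force': [0.106, 1.032, -0.029], 'moment': [0.053, -0.045, -0.02], 'opening': 0.044} turned 46.49549312167403
lid 0.7 [223.  215.9]
```

View pics/w7.png

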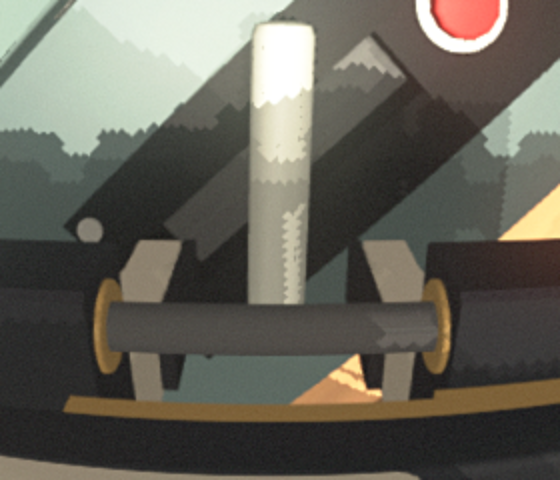

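The bar, running from (278,300) to (284,25) in the crop, lies between the fingers and is nearly parallel to them. I'll close here and trim 2 mm in x.

Emit:
carry_out(deltas=[[[-0.007,0.007,0,0,0],[-0.007,0.007,0,0,-1],[-0.007,0.007,0,0,-1],[-0.007,0.007,0,0,-1],[-0.007,0.007,0,0,-1]]])

```text
clock: 14.5
tool_pos: [0.4558, -0.0798, 0.169]
orientation: [180.0, -0.0, -46.2]
force: [-0.1, 0.1, 0.4]
opening: 0.0174
gripper_force: 0.0
```

Emit:
carry_out(deltas=[[[0,0,0,0,-1],[0,0,0,0,-1],[0,0,0,0,-1]]])

```text
clock: 14.8
tool_pos: [0.456, -0.0796, 0.169]
orientation: [-180.0, -0.0, -46.2]
force: [1.0, 0.7, -0.7]
opening: 0.0147
gripper_force: 30.0
```

```bash
python3 st.py
```

```text
{'clock': 14.8, 'orientation': [-179.971, -0.007, -46.204], 'force': [0.985, 0.661, -0.729], 'moment': [0.613, -0.489, -0.053], 'opening': 0.015} turned 46.39608079503771
lid 0.62 [223.7 219.2]
```

Add to st.py:
```python
r=o["tool_pos"]-np.array([.4767,-.1018,0]);F=o["force"]
print("pos",np.round(o["tool_pos"],4),"torque on tool about axis",round(o["moment"][2]+r[0]*F[1]-r[1]*F[0],3),"bar angle",np.degrees(np.arctan2(r[1],r[0]))-92.5+2)
```

```text
(no output)
```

Emit:
carry_out(deltas=[[[0,0.005,0,-0.002,-1],[0,0.01,0,-0.004,-1],[0,0.01,0,-0.004,-1]]])

```text
clock: 15.2
tool_pos: [0.4556, -0.08, 0.1691]
orientation: [-179.8, -0.0, -44.7]
force: [4.6, 5.9, -4.0]
opening: 0.0153
gripper_force: 30.1
```

```bash
python3 st.py
```

```text
{'clock': 15.2, 'orientation': [-179.797, -0.039, -44.72], 'force': [4.557, 5.944, -4.008], 'moment': [2.463, -1.774, -0.241], 'opening': 0.015} turned 47.879998489260004
lid 0.9 [222.9 218.4]
pos [ 0.4556 -0.08    0.1691] torque on tool about axis -0.465 bar angle 43.47219699161374
```

Emit:
carry_out(deltas=[[[0,0.005,0,-0.001,-1],[0,0.007,0,-0.002,-1],[0,0.007,0,-0.002,-1],[0,0.007,0,-0.002,-1]]])

```text
clock: 15.7
tool_pos: [0.4555, -0.0802, 0.1691]
orientation: [-179.7, -0.1, -44.0]
force: [6.1, 10.5, -5.7]
opening: 0.0154
gripper_force: 30.2
```

```bash
python3 st.py
```

```text
{'clock': 15.7, 'orientation': [-179.693, -0.056, -44.024], 'force': [6.121, 10.517, -5.68], 'moment': [3.724, -2.455, -0.297], 'opening': 0.015} turned 48.57649224912315
lid 0.83 [223.  217.2]
pos [ 0.4555 -0.0802  0.1691] torque on tool about axis -0.652 bar angle 44.05056652341892
```

Emit:
carry_out(deltas=[[[0,0.003,0,-0.001,-1],[0,0.006,0,-0.001,-1],[0,0.006,0,-0.001,-1],[0,0.006,0,-0.001,-1]]])

```text
clock: 16.2
tool_pos: [0.4552, -0.0805, 0.1691]
orientation: [-179.6, -0.1, -43.7]
force: [8.8, 12.8, -6.3]
opening: 0.0152
gripper_force: 30.2
```

```bash
python3 st.py
```

```text
{'clock': 16.2, 'orientation': [-179.61, -0.071, -43.66], 'force': [8.756, 12.791, -6.337], 'moment': [4.734, -2.993, -0.229], 'opening': 0.015} turned 48.94005077089633
lid 0.88 [223.3 217.5]
pos [ 0.4552 -0.0805  0.1691] torque on tool about axis -0.69 bar angle 44.75417116635731
```

Emit:
carry_out(deltas=[[[0,0.003,0,-0.001,-1],[0,0.006,0,-0.001,-1],[0,0.006,0,-0.001,-1],[0,0.006,0,-0.001,-1]]])

```text
clock: 16.7
tool_pos: [0.455, -0.0808, 0.1692]
orientation: [-179.5, -0.1, -43.3]
force: [9.7, 16.4, -6.6]
opening: 0.0153
gripper_force: 30.1
```

```bash
python3 st.py
```

```text
{'clock': 16.7, 'orientation': [-179.525, -0.089, -43.288], 'force': [9.747, 16.409, -6.641], 'moment': [5.835, -3.518, -0.27], 'opening': 0.015} turned 49.31210013401733
lid 0.69 [225.1 217.6]
pos [ 0.455  -0.0808  0.1692] torque on tool about axis -0.831 bar angle 45.38432801479652
```

```bash
cat > lid.py <<'E'
from h import *
s=ctrl.snapshot("scene");g=cv2.cvtColor(s["color"],cv2.COLOR_RGB2GRAY).astype(float)
a=cv2.imread("pics/scene1.png",0).astype(float)
for n,(r,c) in {"panel":(slice(195,300),slice(235,335)),"handle(front drawer)":(slice(270,300),slice(180,240)),"mug":(slice(300,370),slice(150,210))}.items():
    print(n,np.abs(a[r,c]-g[r,c]).mean().round(2),np.round(cv2.phaseCorrelate(a[r,c].copy(),g[r,c].copy(),cv2.createHanningWindow((c.stop-c.start,r.stop-r.start),cv2.CV_64F)),2) if 1 else 0)
m=ctrl.silhouettes(s,"lid")
for q in m[:1]: ys,xs=np.where(q["mask"]);print("lid mask",q["p"],xs.min(),xs.max(),ys.min(),ys.max())
E
sed -i 's/,np.round(cv2.phase.*/,cv2.phaseCorrelate(a[r,c].copy(),g[r,c].copy()))/' lid.py; python3 lid.py
```

```text
panel 8.89 ((0.015720494796646278, 0.02318124824734724), 0.9809944417474581)
handle(front drawer) 5.79 ((0.08134916635840739, 0.034068361893028865), 0.984346961392029)
mug 8.16 ((0.013649244626378731, 0.0025297790454246183), 1.0063671203793871)
lid mask 0.61 197 324 187 287
```

The lid hasn't moved. By angle, the handle is only about 0.05 rad onto the lever (breaking would need more than 52.8°), so another small step is safe.

Emit:
carry_out(deltas=[[[0,0.003,0,-0.001,-1],[0,0.006,0,-0.001,-1],[0,0.006,0,-0.001,-1],[0,0.006,0,-0.001,-1]]])

```text
clock: 17.3
tool_pos: [0.4548, -0.081, 0.1692]
orientation: [-179.4, -0.1, -42.9]
force: [11.1, 18.7, -8.9]
opening: 0.0149
gripper_force: 30.1
```

```bash
python3 st.py; python3 lid.py
```

```text
{'clock': 17.3, 'orientation': [-179.439, -0.104, -42.918], 'force': [11.076, 18.709, -8.856], 'moment': [6.864, -4.056, -0.245], 'opening': 0.015} turned 49.68158122525422
lid 0.71 [225.  217.3]
pos [ 0.4548 -0.081   0.1692] torque on tool about axis -0.885 bar angle 46.00396153325846
panel 8.92 ((0.00996296299631183, 0.012659889314498685), 0.9811699265705275)
handle(front drawer) 5.77 ((0.10981658464648092, 0.025223092406799097), 0.9940542063938074)
mug 8.16 ((0.006034294182772015, -0.005247939996699813), 1.005010415751934)
lid mask 0.83 198 325 187 288
```

Run:
```python
from h import *
w=ctrl.snapshot("wrist")["color"];b=ctrl.snapshot("scene")["color"];t=ctrl.snapshot("top")["color"]
im=np.zeros((600,800,3),np.uint8)
im[:300,:400]=cv2.resize(b[150:300,140:340],(400,300))
im[300:,:400]=cv2.resize(t[120:270,220:420],(400,300))
im[:,400:]=cv2.resize(w[60:360,156:356],(400,600))
cv2.imwrite("pics/s8.png",im[:,:,::-1])
```

```text
(no output)
```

View pics/s8.png

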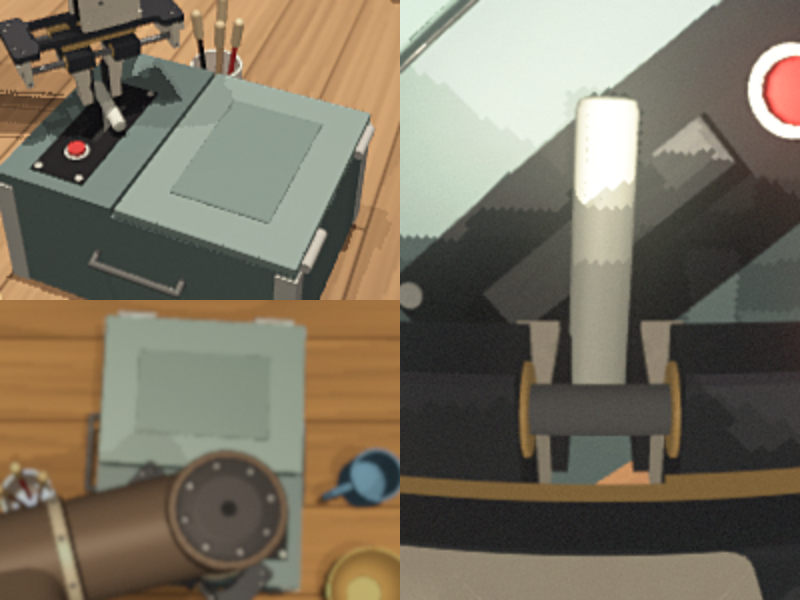

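The lid is shut in both views. The wrist view shows the bar about 48° from its slot: the bar runs (600,380) to (608,100) and the slot edge (490,295) to (705,115). Before the regrip it was about 46.5°, so the lever is bent less than 0.05 rad. I'll make another small step.

Emit:
carry_out(deltas=[[[0,0.003,0,-0.001,-1],[0,0.006,0,-0.002,-1],[0,0.006,0,-0.002,-1],[0,0.006,0,-0.002,-1]]])

```text
clock: 18.05
tool_pos: [0.4542, -0.0817, 0.1692]
orientation: [-179.4, -0.1, -42.2]
force: [11.9, 19.2, -9.4]
opening: 0.015
gripper_force: 29.9
```

```bash
python3 st.py; python3 lid.py
```

```text
{'clock': 18.05, 'orientation': [-179.414, -0.116, -42.177], 'force': [11.926, 19.219, -9.37], 'moment': [7.294, -4.162, -0.009], 'opening': 0.015} turned 50.422742091893745
lid 0.61 [227.9 204.9]
pos [ 0.4542 -0.0817  0.1692] torque on tool about axis -0.682 bar angle 47.706928527230616
panel 13.16 ((0.5827974743105742, -0.10673770893469481), 0.6322630131982003)
handle(front drawer) 6.29 ((-0.20713070954576907, 0.14684554775838699), 1.003082649624424)
mug 8.81 ((0.011496537880478996, 0.04962222748928724), 1.021802121756603)
lid mask 0.68 199 325 171 287
```

The lid is rising. I'll unload the handle, open the fingers and withdraw upward.

Emit:
carry_out(deltas=[[[0,-0.015,0,0.002,-1],[0,-0.02,0,0.003,0],[0,-0.02,0,0.003,0],[0,-0.02,0,0.003,0],[0,-0.02,0,0.003,0]]])

```text
clock: 18.75
tool_pos: [0.4521, -0.083, 0.1689]
orientation: [179.9, 0.0, -43.3]
force: [0.2, 0.0, 0.1]
opening: 0.0406
gripper_force: 0.0
```

```bash
python3 st.py
```

```text
{'clock': 18.75, 'orientation': [179.944, 0.023, -43.314], 'force': [0.209, 0.043, 0.105], 'moment': [-0.07, -0.045, 0.03], 'opening': 0.041} turned 49.28587415040249
lid 0.73 [231.7 189.5]
pos [ 0.4521 -0.083   0.1689] torque on tool about axis 0.025 bar angle 52.10217136745575
```

Emit:
carry_out(deltas=[[[0,0,-0.15,0,0],[-0.03,0.03,-0.35,0,0],[-0.06,0.06,-0.55,0,0],[-0.1,0.1,-0.75,0,0],[-0.1,0.1,-0.75,0,0]]])

```text
clock: 19.35
tool_pos: [0.4257, -0.084, 0.3248]
orientation: [-179.6, -0.4, -43.3]
force: [0.5, -0.7, 0.1]
opening: 0.0438
gripper_force: 0.0
```

Emit:
carry_out(deltas=[[[0,0,0,0,0],[0,0,0,0,0],[0,0,0,0,0],[0,0,0,0,0],[0,0,0,0,0]]])

```text
clock: 19.85
tool_pos: [0.4243, -0.0835, 0.3183]
orientation: [179.9, 0.0, -43.3]
force: [0.7, -0.1, -0.2]
opening: 0.044
gripper_force: 0.0
```

Emit:
carry_out(deltas=[[[0,0,0,0,0],[0,0,0,0,0],[0,0,0,0,0],[0,0,0,0,0],[0,0,0,0,0]]])

```text
clock: 20.35
tool_pos: [0.4244, -0.0834, 0.319]
orientation: [-180.0, -0.0, -43.3]
force: [0.5, 0.0, 0.0]
opening: 0.0439
gripper_force: 0.0
```

```bash
python3 st.py; python3 lid.py
python3 - <<'E'
from h import *
s=ctrl.snapshot("top")
for k in("mug","bowl","brush_jar"):
    for r in ctrl.spot_point(s,k)[:1]: print(k,r["p"],px2z(s,r["centre"],0))
E
```

```text
{'clock': 20.35, 'orientation': [-179.996, -0.004, -43.319], 'force': [0.521, 0.045, 0.047], 'moment': [-0.001, 0.054, 0.022], 'opening': 0.044} turned 49.28130930296022
lid 0.83 [239.9 181.7]
pos [ 0.4244 -0.0834  0.319 ] torque on tool about axis 0.01 bar angle 70.15227009925772
panel 16.2 ((1.0809415090854557, 0.3854119272288017), 0.37481844088537697)
handle(front drawer) 4.52 ((-0.38284499158023877, 0.3109176701930991), 0.9120264382480748)
mug 6.08 ((0.00504271418006752, -0.006510586704159493), 1.0118624926963724)
lid mask 0.65 212 326 154 286
mug 0.84 [ 0.55722305 -0.34852194  0.        ]
bowl 0.58 [ 0.4016519  -0.34951116  0.        ]
brush_jar 0.58 [0.52467422 0.12728029 0.        ]
```

Emit:
carry_out(deltas=[[[0,0,0,0,0],[0,0,0,0,0],[0,0,0,0,0],[0,0,0,0,0],[0,0,0,0,0]]])

```text
clock: 21.25
tool_pos: [0.4244, -0.0835, 0.319]
orientation: [-180.0, -0.0, -43.3]
force: [0.9, -0.3, -0.1]
opening: 0.0435
gripper_force: 0.0
```

Emit:
carry_out(deltas=[[[0,0,0,0,0],[0,0,0,0,0],[0,0,0,0,0],[0,0,0,0,0],[0,0,0,0,0]]])

```text
clock: 21.75
tool_pos: [0.4244, -0.0834, 0.319]
orientation: [180.0, 0.0, -43.3]
force: [0.6, 0.5, 0.2]
opening: 0.0437
gripper_force: 0.0
```

```bash
python3 st.py; python3 -c "
from plant import ctrl
print(ctrl.close_job())"
```

```text
{'clock': 21.75, 'orientation': [179.999, 0.002, -43.321], 'force': [0.55, 0.511, 0.167], 'moment': [0.018, -0.031, 0.054], 'opening': 0.044} turned 49.27906209794439
lid 0.73 [241.8 184.3]
pos [ 0.4244 -0.0834  0.319 ] torque on tool about axis 0.017 bar angle 70.15176882303277
the job is handed in; nothing more can be done
None
```

The chest lid is standing open and the job was handed in at about 22 s with the arm clear of everything; the wrist-measured handle torque peaked near 0.9 N m, above the 0.4 expected but under the 1.2 limit, and the jar, bowl and mug were not touched.

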